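# Hook and lock a support bracket on a slotted upright

## Robot

A 6-joint arm with a two-finger parallel gripper is mounted at the origin on a cart in front of the work surface, level with it; the furniture and walls round the work are solid. World frame = base frame: x ahead of the robot, y to its left, z up, the work surface at z = 0. Lengths are in mm, angles in rad, forces in N, time in s.
With the tool pointing down it reaches from about 300 to 775 mm from the base axis. Payload 14.6 kg.
Tool frame: the origin (TCP) lies at the very end of the fingers, on their centre line; the grasp point (between the pads) lies 19 mm behind it; z points along the fingers, y is the line along which they close (so a half turn about z gives the same grasp; the last joint's range is limited). The gripper opens to 94 mm and grips with 3 to 60 N. Pads are 16 mm wide; open, the fingers measure 119 mm over their backs; the gripper's body (75 mm by 177 mm) begins 78 mm behind the grasp point.
Start: joints at [-1.267, 0.3, 1.521, -0, 1.321, -0.067], TCP at [199.291, -512.613, 205.446] pointing down, gripper open.
Joint ranges: [-3.03, 3.03], [-0.79, 2.21], [0.23, 2.52], [-1.04, 4.18], [0, 3.07], [-2.55, 2.55]. Speed limits (rad/s): [2.22, 2.22, 2.57, 3.14, 3.14, 3.14].

## Interface

Orientations are given as [roll, pitch, yaw] about the fixed x, y, z axes, in that order (R = Rz(yaw) Ry(pitch) Rx(roll)).
In Python, from cell import manip gives the robot as it stands.
- The arm moves only by the tool servo_tool, never from a script. Its argument "motion" is a list that holds one entry, the list of rows, each a list of 7 numbers: the shift along the world's x, y, z as a fraction of full scale, then the turn, a rotation vector about the world's x, y, z as a fraction of full scale, then the closure, from 0 (fully open) to 1 (shut). In form: [[[x, y, z, rx, ry, rz, gripper], ...]]. A call has 1 to 10 rows; each row is the pose to reach, as a shift and turn from the pose commanded when the call began, turning the shorter way round; what a row does not reach only later rows make up. Full scale, the value 1, is 0.5 m for a shift and pi rad for a turn. A row lasts 1/10 s, in which the tool goes at most 50 mm and 8.59 degrees, less where a joint would pass 70% of its speed; a pose out of reach is approached as far as the arm can. A call with a number of a shift or a turn outside -1 to 1 is refused whole. A call with a gripper value outside its range is refused whole. The fingers move at their own pace and stop on an object; "newtons" is the grip in N (left out, the last holds). Time passes only in rows, so rows that repeat a pose let the fingers close. It gives the time, the measured TCP pose, the force, the opening and the grip force at its end, in the units of the state.
- manip.read_state(): the state, without advancing time (a new reading comes with each control period).
- manip.camera(name): name is "scene" or "top"; returns a dict with "frame" (420x560x3 uint8, red, green, blue), "range_z" (420x560 float32, mm along the optical axis (not along the pixel's ray), 0 where there is no reading), "vfov" (degrees; the focal length in pixels is half the picture's height over the tangent of half this angle, whatever the lens; pixels are square), "cx", "cy" (the principal point, pixels), "cam_to_world" (4x4, takes a point from camera to world coordinates). Camera axes: x right, y down, z forward; pixel columns grow to the right and rows downward; lengths in mm; the calibration is good to about 2 mm. A picture is of the moment at which its call begins.
- manip.sign_off(): hands the job in; it is judged then, once.
The state is a dict: "clock": time; "joints": joint angles; "qd": joint speeds; "effort": joint torques, N m; "eef_pos": TCP position; "eef_rot": TCP orientation; "wrist_force": force on the tool from outside, world axes, zero at the start; "moment": the same for the moment, N m; "finger_gap": finger opening in mm; "finger_force": force on a finger pad.
Only numpy, scipy, OpenCV 4.12 (cv2) and the standard library are available. Lean on these libraries where they do the work, as an engineer would, in place of code of your own. Each camera call takes 0.05 s, during which the arm holds its last target. There are 200 camera calls.

## Task

Fit the loose support bracket on the bench stand: feel its two claws into the topmost pair of slots of the slotted upright, then press it straight down until it is fully home and the spring button snaps out through the window of its back plate and locks it. Search gently, without ramming the claws against the upright, and do not lean hard on the bracket once it is home. Leave the glassware and the dropper bottle standing where they are, and let go at the end.

Things in the scene. Friction and masses are not known exactly. Their poses are not given: they have to be found in the camera images.
- stand: Fixed bench stand: dark steel foot 130 x 130 x 14 mm (x -70 to +60 mm), rear post, with a slotted aluminium upright 62 mm wide, 16 to 188 mm high. Origin on the desk, z up; the slotted face looks to -x and lies at x = -20 mm, 4 mm thick, 25 mm hollow behind. The upright is clamped anywhere from -7 to +7 mm in y off the stand's middle (x, z exact) and stays there; this pose does not show it.
- slots_nominal (a point): Point of the stand (same axes) on the slotted face, at the lower edge of the topmost pair of slots, 148 mm high, on the stand's middle; the real slots are shifted in y by the unknown -7 to +7 mm. Slots are 8 mm wide, 33 mm high, in two columns 32 mm apart (centres, 16 mm either side of the upright's middle). Lower pairs, not to be used, repeat every 53 mm below.
- button (a joint): Spring button in the middle of the slotted face (shifts with the upright), 10 mm wide, 3.5 mm proud, flat underside 105 mm high, top sloping back into the face at 112 mm. Value in m: 0 = fully out, about 0.0035 = held in flush, near 0 again when snapped out. The bracket pushes it in on its last 12 mm down, which takes a push of about 8 to 18 N; the bracket's weight alone is not enough.
- bracket_arm (a point): Grasp point of the loose grey bracket (0.2 to 0.33 kg, stands on the desk): middle of its arm's width, 22 mm above the underside, 80 mm in front of the back plate's rear face. The arm is a bar 28 mm wide (y), 36 mm high, reaching 14 to 149 mm in front of that face. Axes: x towards the claws, y across, z up; fitted, they are parallel to the stand's. It balances here; a light grip lets it turn.
- bracket_back (a point): Middle of the lower edge of the bracket's back plate, on its rear face, level with the arm's underside; same axes. Plate 52 mm wide, 66 high, 4 thick, with a window for the button 14 mm wide, 4 to 14 mm high. The claws can go in while this point is 118 to 126 mm above the desk (122 best); fully home it is 100 mm high with the rear face on the slotted face, the arm sagging by about 0.05 rad.
- bracket_claws (a point): Middle between the bracket's two claws, on the plate's rear face, 48 mm above its lower edge, at the underside of the claws' necks, which rest on the slots' lower edges when home. The claws are 16 mm either side in y, 5 mm thick, and stand out 11.5 mm: a neck 7 mm high, and a tooth that hangs 18 mm below it, 6.5 mm behind the plate.
- bracket_flange (a point): Where to press: top of the bracket's flat press flange, 66 mm above the lower edge, 20 mm in front of the plate's rear face. The flange is 48 mm wide (y) and reaches from the rear face 36 mm forward. With its lower edge at 111 mm or less the bracket hangs by itself on its claws and the button: let go of the arm, then press here with shut fingers.
- beaker: Bystander: clear beaker 52 mm across, 67 mm high, standing; origin at its underside's centre, z up.
- dropper_bottle: Bystander: small brown dropper bottle 34 mm across, 102 mm high, standing; origin at its underside's centre, z up.
- flask_mid: Bystander: stoppered conical flask 60 mm across, 125 mm high, standing; origin at its underside's centre, z up.
Things that resemble listed ones, but are neither listed nor needed, are in the scene too. What is shaped like the part that bears bracket_arm but turquoise is not meant.

How it is judged (in metres and radians):
On the way:
1. the claws are through the topmost slots, the bracket not yet pressed home (x of bracket_back in the frame of stand above -0.0255 m and z of bracket_back in the frame of stand between 0.1035 and 0.129 m and y of bracket_back in the frame of stand between -0.0125 and 0.0125 m), for 0.05 s.
At the end, for the whole second after the job is handed in: the bracket hangs in the topmost slots, its lower edge 97 to 102.5 mm high, its plate within 5.5 mm of the slotted face and within 0.12 rad of the stand's direction, the button out (within 2 mm), at rest (x of bracket_back in the frame of stand above -0.0255 m and z of bracket_back in the frame of stand between 0.097 and 0.1025 m and y of bracket_back in the frame of stand between -0.0125 and 0.0125 m and angle between the x axis of bracket_back and the x axis of stand, either way round below 0.12 rad and value of joint button below 0.002 m and linear speed of bracket below 0.02 m/s); the robot touches nothing.
It fails at once if the claws are pushed against the upright with more than 25 N before they are through the slots (contact force between bracket and stand above 25 N and x of bracket_back in the frame of stand below -0.0275 m).
It fails at once if once home and still, the bracket is leaned on with more than about 30 N (its contact forces on the stand, added up, pass 75 N) (contact force between bracket and stand above 75 N and z of bracket_back in the frame of stand below 0.1015 m and linear speed of bracket below 0.004 m/s and angular speed of bracket below 0.05 rad/s).
It fails at once if a bystander is pushed more than 25 mm or tipped (distance of any of beaker, dropper_bottle, flask_mid from where it was at the start of the episode above 0.025 m or angle between any of beaker, dropper_bottle, flask_mid's own z axis and vertical above 0.4 rad).
It also fails if it takes over 69 s, if anything falls off the work surface, if the arm or the gripper's body presses on something with over 40 N, if the wrist force passes 120 N, or if a joint passes its speed limit or range.

## Working session

There is one attempt and no reset: what is moved stays moved. The work goes in short steps, Python scripts to look and compute and a tool call to move; the robot and the scene stay as the last step left them, time stands still between calls to the robot, and variables do not carry over. Pictures are saved under pics/ and viewed, at most 10 in all, crops included, and the job is handed in when it is done.

Besides the shell and the picture viewer there is one more tool, called after ">>>" as a command line: name --argument value ..., lists and objects as JSON in quotes. servo_tool: Moves the arm, as the interface text tells. Its arguments: {"type":"object","properties":{"motion":{"type":"array"},"newtons":{"type":"number"}},"required":["motion"]}

```bash
mkdir -p pics; cat > h.py <<'E'
import numpy as np, cv2
from cell import manip
def cloud(c):
    h,w=c['range_z'].shape; f=h/2/np.tan(np.radians(c['vfov'])/2)
    u,v=np.meshgrid(np.arange(w),np.arange(h)); z=c['range_z']
    P=np.stack([(u-c['cx'])*z/f,(v-c['cy'])*z/f,z,np.ones_like(z)],-1)
    return (P@np.array(c['cam_to_world']).T)[...,:3]
E
python3 - <<'E'
from h import *
ims=[]
for n in ("scene","top"):
    c=manip.camera(n); np.savez(n+'0.npz',**c); P=cloud(c)
    cv2.imwrite(f'pics/{n}0.png',c['frame'][...,::-1]); print(n,np.array(c['cam_to_world']).round(2).tolist(),c['vfov'])
print(manip.read_state())
E
```

```text
scene [[-0.74, -0.34, 0.58, -127.95], [-0.67, 0.36, -0.65, 781.47], [0.01, -0.87, -0.49, 685.49], [0.0, 0.0, 0.0, 1.0]] 51.782452826234646
top [[-0.01, -1.0, 0.06, 468.49], [-1.0, 0.01, 0.01, 16.37], [-0.01, -0.06, -1.0, 1334.76], [0.0, 0.0, 0.0, 1.0]] 55.922838877385175
{'clock': 0.1, 'joints': array([-1.26657350e+00,  3.00398910e-01,  1.52151620e+00, -1.26181246e-06,
        1.32065894e+00, -6.66013667e-02]), 'qd': array([ 0.00034519,  0.00030191,  0.00089683,  0.00072123,  0.00117988,
       -0.00065565]), 'effort': array([ 5.93838849e-04, -5.32650197e+01, -3.53283226e+01,  7.10016349e-02,
        2.35162867e-02, -4.56341559e-05]), 'eef_pos': array([ 199.24016132, -512.40354736,  204.95336382]), 'eef_rot': array([-3.14061335e+00, -6.40943138e-05,  3.70824471e-01]), 'wrist_force': array([ 0.64901668, -0.62576899, -0.16238317]), 'moment': array([ 0.01562693, -0.01420642, -0.02741978]), 'finger_force': 0.0, 'finger_gap': 94.27144343890586}
```

View pics/scene0.png

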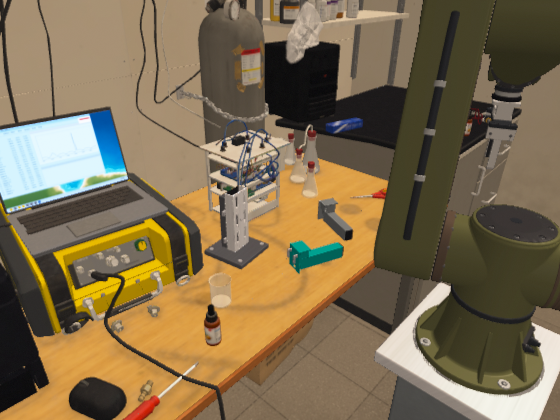

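View pics/top0.png

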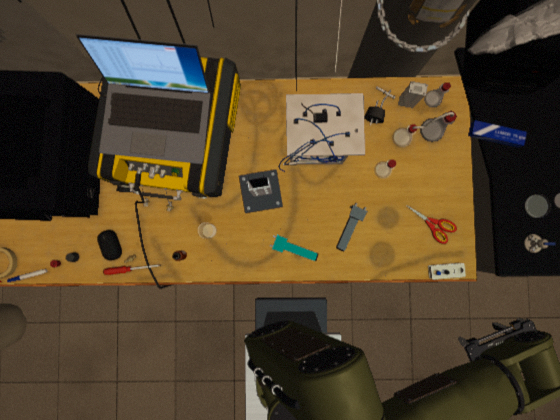

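The scene view shows the stand at (236,250), a grey bracket at (335,218) and a turquoise one at (315,255). In the top view they are at (261,190), (352,226) and (295,248). The description asks for grey, so the turquoise one isn't meant. I'll measure the grey one and confirm it in a crop.

```bash
cat > m.py <<'E'
from h import *
c=dict(np.load('top0.npz')); P=cloud(c); s=dict(np.load('scene0.npz')); S=cloud(s)
def rect(mask,name):
    q=P[mask][:,:2].astype(np.float32); (cx,cy),(w,h),a=cv2.minAreaRect(q); print(name,len(q),'c',round(cx,1),round(cy,1),'size',round(w,1),round(h,1),'ang',round(a,2)); 
    return q
v,u=np.mgrid[:420,:560]
box=lambda a,b,c_,d:(u>=a)&(u<=b)&(v>=c_)&(v<=d)
Z=P[...,2]; print('desk z',np.median(Z[box(320,335,220,250)]))
rect(box(235,290,165,218)&(Z>8)&(Z<24),'foot')
rect(box(235,290,165,218)&(Z>170)&(Z<200),'upright top')
B=box(330,372,198,256)
rect(B&(Z>28)&(Z<45),'arm'); rect(B&(Z>55),'flange'); rect(B&(Z>20),'all')
print('arm z',np.percentile(Z[B&(Z>15)],[5,25,50,75,95]))
# arm axis from row-wise middle
q=P[B&(Z>28)&(Z<45)]; l=cv2.fitLine(q[:,:2].astype(np.float32),cv2.DIST_L2,0,.01,.01).ravel(); print('line',l)
q=P[B&(Z>55)]; print('fl mean',q.mean(0))
Hs=S[...,2]
for n,(x,y,r) in dict(bk=(342,226,70),).items(): pass
a=cv2.resize(c['frame'][150:265,225:385,::-1],None,fx=3.5,fy=3.5,interpolation=cv2.INTER_CUBIC)
b=cv2.resize(s['frame'][180:275,200:365,::-1],None,fx=3.4,fy=3.4,interpolation=cv2.INTER_CUBIC)
w=560; b=cv2.resize(b,(400,230)); a=cv2.resize(a,(400,288)); cv2.imwrite('pics/crop1.png',np.hstack([cv2.copyMakeBorder(b,0,58,0,0,0),a]))
for n,(m) in dict(beaker=box(196,220,220,242),bottle=box(172,188,247,263),flask=box(374,398,158,180)).items():
    m=m&(Z>15); q=P[m]; print(n,q.mean(0).round(),q[:,2].max().round())
E
python3 m.py
```

```text
desk z -0.2595364118396901
foot 1013 c 630.7 100.9 size 129.7 129.7 ang 8.9
upright top 161 c 646.2 79.6 size 56.5 102.2 ang 14.45
arm 308 c 504.3 -187.5 size 40.4 158.3 ang 64.81
flange 188 c 502.4 -118.4 size 58.7 271.6 ang 26.33
all 517 c 476.2 -133.1 size 118.9 274.8 ang 26.36
arm z [29.84807539 34.26190119 37.34702271 64.23699319 68.93185607]
line [ 9.0863913e-01 -4.1758227e-01  4.8382916e+02 -1.8358064e+02]
fl mean [ 545.98611887 -204.9339165   119.28857673]
beaker [500. 274.  69.] 1335.0
bottle [420. 359.  73.] 1335.0
flask [ 691. -303.   72.] 1335.0
```

View pics/crop1.png

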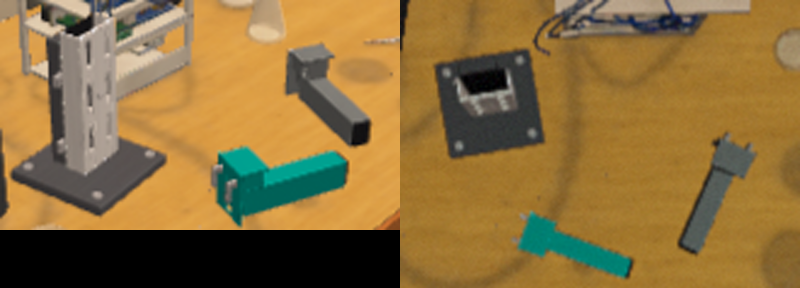

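The crop confirms the grey bracket: claws up-right, arm pointing toward the robot. The stand's slotted face looks toward the robot. Next I'll refine the numbers and find the upright's y offset from the slotted face.

```bash
cat > m2.py <<'E'
from h import *
c=dict(np.load('top0.npz')); P=cloud(c); s=dict(np.load('scene0.npz')); S=cloud(s)
v,u=np.mgrid[:420,:560]
box=lambda a,b,c_,d:(u>=a)&(u<=b)&(v>=c_)&(v<=d)
Z=P[...,2]; B=box(330,372,198,256)
def R(a): return np.array([[np.cos(a),-np.sin(a)],[np.sin(a),np.cos(a)]])
# bracket frame
y=np.arctan2(-.4176,.9086)
q=P[B&(Z>30)&(Z<40)]; 
for k in range(2):
    l=cv2.fitLine(q[:,:2].astype(np.float32),cv2.DIST_L2,0,.01,.01).ravel(); y=np.arctan2(l[1],l[0]); 
    if l[0]<0:y=np.arctan2(-l[1],-l[0])
    L=(q[:,:2]-l[2:])@R(y); q=q[abs(L[:,1])<14.5]
print('yaw',y,'pt',l[2:])
L=(q[:,:2]-l[2:])@R(y); print('arm lx',np.percentile(L[:,0],[1,99]),'ly',np.percentile(L[:,1],[2,98]),'z',np.median(q[:,2]))
f=P[B&(Z>60)&(Z<75)]; L=(f[:,:2]-l[2:])@R(y); print('fl lx',np.percentile(L[:,0],[1,5,95,99]),'ly',np.percentile(L[:,1],[2,50,98]),np.median(f[:,2]))
# stand
a=np.radians(8.9); O=np.array([635.6,101.7])
def st(X): r=X.copy(); r[...,:2]=(X[...,:2]-O)@R(a); return r
T=st(P); m=box(235,290,165,218)
f=T[m&(Z>8)&(Z<20)]; print('foot',f.min(0),f.max(0))
f=T[m&(Z>180)&(Z<195)]; print('rim',np.percentile(f,[2,98],0).round(1).tolist(),len(f))
s_=st(S); m=box(210,270,175,270)&(s_[...,2]>20)&(s_[...,2]<185)&(abs(s_[...,0]+20)<6)&(abs(s_[...,1])<45); f=s_[m]; print('face n',len(f),np.percentile(f,[1,50,99],0).round(1).tolist())
for z0 in (25,60,100,125,155,180):
    k=f[abs(f[:,2]-z0)<6]; print(z0,len(k),k[:,1].min().round(1),k[:,1].max().round(1),np.median(k[:,0]).round(1))
# slots = face holes: points behind
m=box(210,270,175,270)&(s_[...,2]>118)&(s_[...,2]<175)&(s_[...,0]>-12)&(s_[...,0]<8)&(abs(s_[...,1])<40); k=s_[m]; print('behind',k.round(0)[:40].tolist())
E
python3 m2.py
```

```text
yaw -0.43462586 pt [ 482.22495 -182.6963 ]
arm lx [-55.8636258   55.48246005] ly [-13.93403641  13.2397401 ] z 35.1542424673346
fl lx [55.92999169 57.24918942 90.2429498  91.61552071] ly [-24.06651599  -0.26526156  22.25476666] 65.582390052547
foot [-69.83029948 -64.88847183   8.0217284 ] [59.8772608  64.81831582 19.84946022]
rim [[-20.3, -35.5, 182.3], [8.8, 25.6, 191.1]] 67
face n 848 [[-24.7, -36.4, 21.4], [-21.6, 0.3, 106.2], [-14.3, 27.3, 183.9]]
25 54 -35.2 26.1 -22.1
60 55 -38.5 27.1 -21.8
100 55 -34.7 28.6 -21.7
125 60 -34.8 28.0 -21.8
155 64 -36.4 27.5 -21.5
180 61 -36.9 26.5 -21.8
behind [[5.0, -32.0, 174.0], [7.0, -26.0, 174.0], [5.0, -28.0, 173.0], [5.0, -32.0, 172.0], [2.0, -33.0, 172.0], [2.0, -36.0, 171.0], [7.0, -17.0, 175.0], [8.0, -22.0, 172.0], [6.0, -24.0, 172.0], [7.0, -29.0, 170.0], [7.0, -34.0, 168.0], [6.0, -11.0, 174.0], [6.0, -15.0, 172.0], [5.0, -19.0, 171.0], [7.0, -26.0, 168.0], [-11.0, -33.0, 170.0], [5.0, -2.0, 175.0], [7.0, -8.0, 172.0], [5.0, -11.0, 171.0], [6.0, -16.0, 169.0], [-11.0, -32.0, 167.0], [5.0, 2.0, 174.0], [6.0, -3.0, 171.0], [6.0, -7.0, 170.0], [5.0, -10.0, 169.0], [-10.0, -34.0, 163.0], [-8.0, -36.0, 159.0], [6.0, -23.0, 157.0], [-9.0, -35.0, 157.0], [5.0, 24.0, 174.0], [-10.0, -34.0, 154.0], [3.0, 26.0, 173.0], [-2.0, 27.0, 175.0], [-4.0, 26.0, 175.0], [-5.0, 23.0, 174.0], [8.0, -25.0, 150.0], [-8.0, -36.0, 150.0], [5.0, 24.0, 168.0], [0.0, 25.0, 170.0], [-2.0, 24.0, 170.0]]
```

>>> servo_tool --motion '[[[0.15,0.16,-0.03,0,0,-0.064,0],[0.3,0.33,-0.06,0,0,-0.128,0],[0.44,0.49,-0.09,0,0,-0.192,0],[0.588,0.649,-0.11,0,0,-0.256,0],[0.588,0.649,-0.11,0,0,-0.256,0],[0.588,0.649,-0.11,0,0,-0.256,0],[0.588,0.649,-0.11,0,0,-0.256,0],[0.588,0.649,-0.11,0,0,-0.256,0],[0.588,0.649,-0.11,0,0,-0.256,0],[0.588,0.649,-0.11,0,0,-0.256,0]]]' --newtons 30

```text
clock: 1.1
eef_pos: [495.0, -184.7, 149.5]
eef_rot: [-3.141, 0.001, -0.43]
wrist_force: [-1.0, -0.8, 0.4]
finger_gap: 93.8
finger_force: 0.0
```

>>> servo_tool --motion '[[[0,0,-0.08,0,0,0,0],[0,0,-0.16,0,0,0,0],[0,0,-0.22,0,0,0,0],[0,0,-0.26,0,0,0,0],[0,0,-0.29,0,0,0,0],[0,0,-0.29,0,0,0,0],[0,0,-0.29,0,0,0,0]]]'

```text
clock: 1.8
eef_pos: [493.3, -188.4, 5.8]
eef_rot: [3.142, 0.0, -0.434]
wrist_force: [0.2, -0.6, -0.0]
finger_gap: 93.9
finger_force: 0.0
```

>>> servo_tool --motion '[[[0,0,0,0,0,0,0.5],[0,0,0,0,0,0,1],[0,0,0,0,0,0,1],[0,0,0,0,0,0,1],[0,0,0,0,0,0,1],[0,0,0,0,0,0,1],[0,0,0,0,0,0,1],[0,0,0,0,0,0,1],[0,0,0,0,0,0,1],[0,0,0,0,0,0,1]]]' --newtons 40

```text
clock: 2.8
eef_pos: [493.3, -188.2, 5.4]
eef_rot: [3.142, 0.0, -0.433]
wrist_force: [-1.3, -0.6, 0.6]
finger_gap: 27.9
finger_force: 40.0
```

>>> servo_tool --motion '[[[0,0,0.04,0,0,0,1],[0,0,0.1,0,0,0,1],[0,0,0.16,0,0,0,1],[0,0,0.21,0,0,0,1],[0,0,0.24,0,0,0,1],[0,0,0.244,0,0,0,1],[0,0,0.244,0,0,0,1]]]'

```text
clock: 3.5
eef_pos: [493.1, -188.0, 127.0]
eef_rot: [-3.142, 0.0, -0.433]
wrist_force: [-0.8, 0.1, -2.2]
finger_gap: 27.9
finger_force: 40.0
```

>>> servo_tool --motion '[[[0.001,0.03,0,0,0,0.01,1],[0.002,0.09,0,0,0,0.03,1],[0.003,0.16,0,0,0,0.055,1],[0.004,0.23,0,0,0,0.08,1],[0.005,0.3,0,0,0,0.105,1],[0.006,0.37,0,0,0,0.13,1],[0.007,0.43,0,0,0,0.152,1],[0.008,0.48,0,0,0,0.172,1],[0.009,0.51,0,0,0,0.182,1],[0.009,0.527,0,0,0,0.187,1]]]'

```text
clock: 4.5
eef_pos: [497.3, 76.7, 126.7]
eef_rot: [-3.141, 0.001, 0.156]
wrist_force: [0.5, 0.1, -3.0]
finger_gap: 28.1
finger_force: 40.0
```

>>> servo_tool --motion '[[[0,0,0,0,0,0,1],[0,0,0,0,0,0,1],[0,0,0,0,0,0,1]]]'

```text
clock: 4.8
eef_pos: [497.8, 74.6, 127.4]
eef_rot: [3.142, 0.0, 0.152]
wrist_force: [-0.1, 0.4, -2.0]
finger_gap: 27.7
finger_force: 40.0
```

```bash
cat > m3.py <<'E'
from h import *
import sys
n=sys.argv[1]
a=np.radians(8.9); O=np.array([635.6,101.7]); M=np.array([[np.cos(a),-np.sin(a)],[np.sin(a),np.cos(a)]])
def st(X): r=X.copy(); r[...,:2]=(X[...,:2]-O)@M; return r
c=manip.camera('top'); T=st(cloud(c)); s=manip.camera('scene'); S=st(cloud(s)); np.savez(f's{n}.npz',**s); np.savez(f't{n}.npz',**c)
for nm,X in (('top',T),('scene',S)):
    m=(X[...,2]>181)&(X[...,2]<205)&(abs(X[...,0]+67)<30)&(abs(X[...,1])<35); f=X[m]
    if len(f)>10: print(nm,'flange',len(f),np.percentile(f,[1,5,50,95,99],0).round(1).tolist())
    m=(X[...,2]>182)&(X[...,2]<193)&(X[...,0]>-24)&(X[...,0]<10)&(abs(X[...,1])<45); f=X[m]; print(nm,'rim',len(f),np.percentile(f,[2,98],0).round(1).tolist())
m=(abs(S[...,0]+20)<80)&(abs(S[...,1])<50)&(S[...,2]>90)&(S[...,2]<200)
m=((S[...,0]<-25)&m); f=S[m]; print('scene near',np.percentile(f,[1,50,99],0).round(1).tolist())
v,u=np.where((abs(S[...,0]+60)<90)&(abs(S[...,1])<60)&(S[...,2]>60)&(S[...,2]<200)); print(u.min(),u.max(),v.min(),v.max())
A=cv2.resize(s['frame'][150:270,180:360,::-1],(720,480),interpolation=cv2.INTER_CUBIC); cv2.imwrite(f'pics/s{n}.png',A)
st_=manip.read_state(); print(st_['eef_pos'],st_['eef_rot'],st_['wrist_force'],st_['moment'])
E
python3 m3.py 1
```

```text
top flange 142 [[-86.4, -29.8, 183.4], [-85.0, -27.8, 184.7], [-73.1, -6.5, 187.3], [-62.3, 15.9, 190.4], [-61.2, 18.4, 191.4]]
top rim 64 [[-20.2, -35.6, 183.3], [9.0, 25.6, 191.8]]
scene flange 20 [[-96.7, 15.0, 181.9], [-95.6, 15.7, 182.4], [-78.3, 17.7, 185.2], [-66.1, 19.6, 187.0], [-64.1, 20.4, 187.3]]
scene rim 87 [[-23.5, -35.3, 182.2], [7.8, 26.9, 187.5]]
scene near [[-99.8, -17.2, 120.4], [-79.0, 9.0, 155.3], [-36.8, 20.7, 186.5]]
219 287 185 238
[497.84114759  74.70499821 127.43713349] [3.14155426e+00 7.98886972e-06 1.52649564e-01] [ 0.2709196   0.44212667 -2.20110966] [-0.00477766 -0.02734288 -0.04461368]
```

View pics/s1.png

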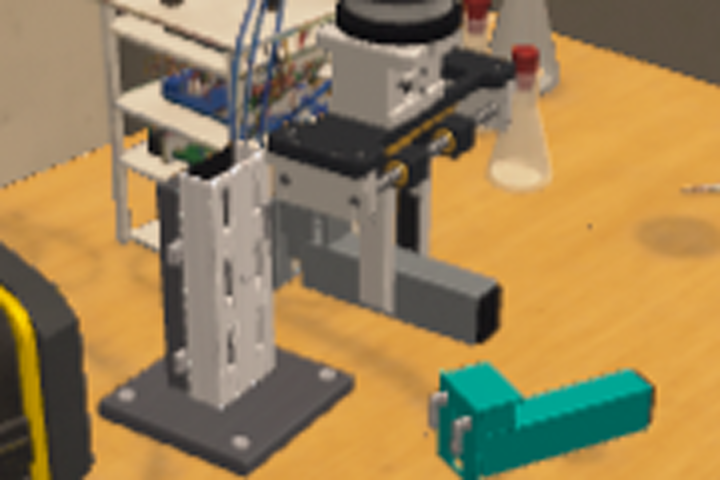

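>>> servo_tool --motion '[[[0.01,0.002,0,0,0,0,1],[0.02,0.004,0,0,0,0,1],[0.03,0.006,0,0,0,0,1],[0.04,0.008,0,0,0,0,1],[0.048,0.009,0,0,0,0,1],[0.0512,0.0094,0,0,0,0,1],[0.0512,0.0094,0,0,0,0,1],[0.0512,0.0094,0,0,0,0,1],[0.0512,0.0094,0,0,0,0,1]]]' --newtons 20

```text
clock: 5.8
eef_pos: [523.3, 80.1, 127.5]
eef_rot: [3.142, 0.0, 0.154]
wrist_force: [-0.5, -0.4, -3.1]
finger_gap: 27.7
finger_force: 20.0
```

```bash
cat > p.py <<'E'
from h import *
s=manip.read_state(); a=np.radians(8.9); d=s['eef_pos'][:2]-[635.6,101.7]; C,Sn=np.cos(a),np.sin(a)
w=s['wrist_force']
print('local xy',(d[0]*C+d[1]*Sn).round(2),(-d[0]*Sn+d[1]*C).round(2),'z',s['eef_pos'][2].round(2),'Floc',(w[0]*C+w[1]*Sn).round(2),(-w[0]*Sn+w[1]*C).round(2),w[2].round(2),s['moment'].round(2),s['clock'])
E
python3 p.py; python3 m3.py 2
```

```text
local xy -114.32 -3.99 z 127.47 Floc -0.6 -0.29 -3.09 [0.04 0.04 0.06] 5.8
top flange 100 [[-54.3, -28.3, 183.6], [-53.3, -26.4, 183.8], [-45.3, -5.2, 187.3], [-37.6, 17.6, 190.6], [-37.2, 19.5, 192.8]]
top rim 63 [[-20.2, -35.5, 182.5], [9.0, 25.7, 191.8]]
scene flange 21 [[-73.8, 15.9, 181.4], [-72.7, 16.0, 181.5], [-53.6, 18.7, 185.1], [-38.8, 19.7, 186.7], [-38.5, 20.2, 187.1]]
scene rim 59 [[-22.9, -23.3, 182.1], [7.6, 27.0, 188.2]]
scene near [[-96.4, -17.9, 121.2], [-61.8, 9.4, 153.6], [-26.2, 21.7, 186.2]]
219 284 186 237
[523.31801901  80.10997624 127.50772151] [-3.14155995e+00 -7.77293918e-05  1.54069096e-01] [ 0.89199833  0.72708442 -2.59926147] [0.03548422 0.0221591  0.0299722 ]
```

View pics/s2.png

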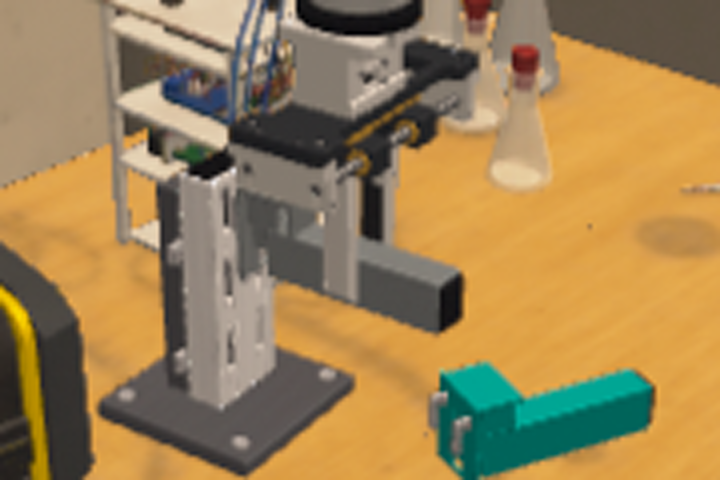

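>>> servo_tool --motion '[[[0.0,-0.0012,0,0,0,0,1],[0.002,-0.0009,0,0,0,0,1],[0.004,-0.0006,0,0,0,0,1],[0.006,-0.0003,0,0,0,0,1],[0.008,0,0,0,0,0,1],[0.01,0.0003,0,0,0,0,1],[0.011,0.0005,0,0,0,0,1],[0.011,0.0005,0,0,0,0,1]]]'

```text
clock: 6.7
eef_pos: [528.9, 80.4, 127.4]
eef_rot: [-3.142, -0.0, 0.154]
wrist_force: [-0.4, -0.2, -1.9]
finger_gap: 27.7
finger_force: 20.0
```

```bash
python3 p.py
```

```text
local xy -108.67 -4.59 z 127.42 Floc -0.46 -0.14 -1.94 [ 0.   -0.04  0.02] 6.7
```

>>> servo_tool --motion '[[[0.001,0.0002,0,0,0,0,1],[0.002,0.0003,0,0,0,0,1],[0.003,0.0005,0,0,0,0,1],[0.003,0.0005,0,0,0,0,1]]]'

```text
clock: 7.1
eef_pos: [530.4, 80.6, 127.4]
eef_rot: [-3.142, 0.0, 0.154]
wrist_force: [-0.6, -0.3, -1.8]
finger_gap: 27.8
finger_force: 20.0
```

```bash
python3 p.py
```

```text
local xy -107.16 -4.56 z 127.44 Floc -0.63 -0.24 -1.85 [ 0.02 -0.04 -0.04] 7.1
```

No contact yet, so I'll keep creeping forward.

>>> servo_tool --motion '[[[0.001,0.0002,0,0,0,0,1],[0.002,0.0003,0,0,0,0,1],[0.003,0.0005,0,0,0,0,1],[0.004,0.0006,0,0,0,0,1],[0.004,0.0006,0,0,0,0,1]]]'

```text
clock: 7.6
eef_pos: [532.5, 80.9, 127.5]
eef_rot: [3.142, -0.0, 0.154]
wrist_force: [0.8, -0.6, -2.3]
finger_gap: 28.0
finger_force: 20.0
```

```bash
python3 p.py
```

```text
local xy -105.13 -4.62 z 127.46 Floc 0.69 -0.68 -2.32 [-0.01  0.04 -0.02] 7.6
```

>>> servo_tool --motion '[[[0.0005,0.0001,0,0,0,0,1],[0.001,0.0002,0,0,0,0,1],[0.0015,0.0003,0,0,0,0,1],[0.002,0.0003,0,0,0,0,1],[0.002,0.0003,0,0,0,0,1]]]'

```text
clock: 8.1
eef_pos: [533.4, 81.0, 127.4]
eef_rot: [3.142, 0.0, 0.154]
wrist_force: [-1.1, -0.4, -1.7]
finger_gap: 28.0
finger_force: 20.0
```

```bash
python3 p.py
```

```text
local xy -104.16 -4.61 z 127.43 Floc -1.18 -0.2 -1.71 [ 0.01  0.   -0.02] 8.1
```

>>> servo_tool --motion '[[[0.001,0.0002,0,0,0,0,1],[0.002,0.0003,0,0,0,0,1],[0.003,0.0005,0,0,0,0,1],[0.004,0.0006,0,0,0,0,1],[0.005,0.0008,0,0,0,0,1],[0.005,0.0008,0,0,0,0,1]]]'

```text
clock: 8.7
eef_pos: [535.9, 81.5, 127.4]
eef_rot: [-3.142, 0.0, 0.154]
wrist_force: [-0.5, -0.0, -1.6]
finger_gap: 27.9
finger_force: 20.0
```

```bash
python3 p.py
```

```text
local xy -101.6 -4.58 z 127.43 Floc -0.53 0.06 -1.57 [0.01 0.   0.01] 8.7
```

>>> servo_tool --motion '[[[0.001,0.0002,0,0,0,0,1],[0.002,0.0003,0,0,0,0,1],[0.003,0.0005,0,0,0,0,1],[0.003,0.0005,0,0,0,0,1]]]'

```text
clock: 9.1
eef_pos: [537.4, 81.7, 127.4]
eef_rot: [-3.142, -0.0, 0.154]
wrist_force: [0.8, 0.6, -2.1]
finger_gap: 27.9
finger_force: 20.0
```

```bash
python3 p.py
```

```text
local xy -100.06 -4.58 z 127.45 Floc 0.91 0.43 -2.15 [0.04 0.02 0.05] 9.1
```

>>> servo_tool --motion '[[[0.001,0.0002,0,0,0,0,1],[0.002,0.0003,0,0,0,0,1],[0.003,0.0005,0,0,0,0,1],[0.003,0.0005,0,0,0,0,1]]]'

```text
clock: 9.5
eef_pos: [538.3, 81.8, 127.4]
eef_rot: [3.141, 0.002, 0.154]
wrist_force: [-6.9, -1.9, 1.3]
finger_gap: 27.9
finger_force: 20.0
```

```bash
python3 p.py
```

```text
local xy -99.23 -4.63 z 127.42 Floc -7.1 -0.76 1.33 [-0.29  1.05  0.07] 9.5
```

>>> servo_tool --motion '[[[0.0005,0.0001,0,0,0,0,1],[0.001,0.0002,0,0,0,0,1],[0.0015,0.0002,0,0,0,0,1],[0.0015,0.0002,0,0,0,0,1]]]'

```text
clock: 9.9
eef_pos: [538.4, 81.8, 127.3]
eef_rot: [3.142, 0.003, 0.154]
wrist_force: [-11.8, -3.1, 2.3]
finger_gap: 27.8
finger_force: 20.0
```

```bash
python3 p.py; python3 m3.py 3
```

```text
local xy -99.11 -4.63 z 127.3 Floc -12.09 -1.2 2.27 [-0.37  1.91  0.02] 9.9
top rim 81 [[-23.3, -35.4, 183.3], [9.0, 25.6, 191.5]]
scene flange 29 [[-96.4, -22.3, 181.5], [-95.4, -21.5, 181.6], [-91.0, 16.5, 185.4], [-40.6, 20.9, 193.6], [-38.4, 21.1, 194.9]]
scene rim 34 [[-23.0, -7.5, 182.4], [7.8, 27.1, 188.1]]
scene near [[-99.6, -22.6, 121.8], [-57.7, 8.5, 155.5], [-25.3, 21.9, 194.3]]
219 283 188 238
[538.39663748  81.79942032 127.28743898] [3.14152313 0.0033921  0.15407018] [-11.37442324  -3.17923357   3.21542403] [-0.38851496  1.91410238  0.07664639]
```

View pics/s3.png

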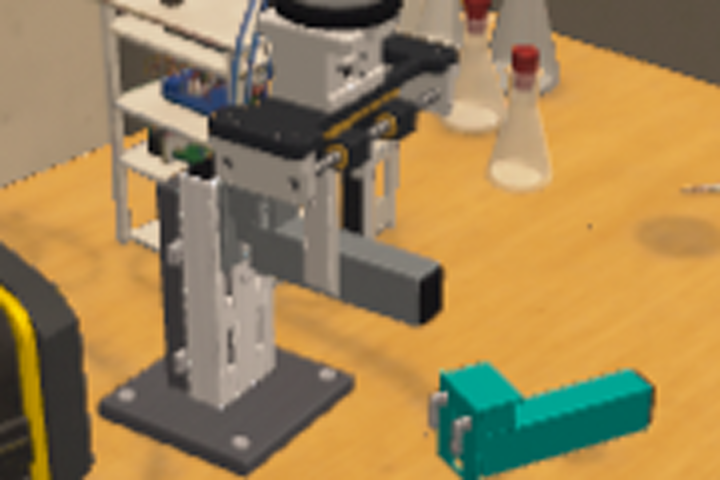

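>>> servo_tool --motion '[[[-0.004,-0.0006,-0.002,0,0,0,1],[-0.004,-0.0006,-0.006,0,0,0,1],[-0.004,-0.0006,-0.01,0,0,0,1],[-0.004,-0.0006,-0.014,0,0,0,1],[-0.004,-0.0006,-0.016,0,0,0,1],[-0.004,-0.0006,-0.016,0,0,0,1]]]'

```text
clock: 10.6
eef_pos: [537.6, 81.7, 119.2]
eef_rot: [-3.142, 0.0, 0.154]
wrist_force: [0.3, -0.9, -2.2]
finger_gap: 28.2
finger_force: 20.0
```

```bash
python3 p.py
```

```text
local xy -99.88 -4.58 z 119.25 Floc 0.18 -0.91 -2.21 [0.07 0.06 0.03] 10.6
```

Free at 114 mm. I'll go on down to about 109 mm, in small steps.

>>> servo_tool --motion '[[[0,0,-0.002,0,0,0,1],[0,0,-0.004,0,0,0,1],[0,0,-0.006,0,0,0,1],[0,0,-0.008,0,0,0,1],[0,0,-0.008,0,0,0,1]]]'

```text
clock: 11.1
eef_pos: [537.6, 81.7, 115.3]
eef_rot: [-3.142, 0.0, 0.154]
wrist_force: [0.7, -0.8, -2.1]
finger_gap: 27.8
finger_force: 20.0
```

```bash
python3 p.py
```

```text
local xy -99.93 -4.58 z 115.3 Floc 0.58 -0.88 -2.09 [-0.03  0.01  0.02] 11.1
```

>>> servo_tool --motion '[[[0,0,-0.001,0,0,0,1],[0,0,-0.002,0,0,0,1],[0,0,-0.002,0,0,0,1]]]'

```text
clock: 11.4
eef_pos: [537.7, 81.8, 114.5]
eef_rot: [3.142, -0.0, 0.154]
wrist_force: [-0.4, 0.6, -0.9]
finger_gap: 27.8
finger_force: 20.0
```

```bash
python3 p.py
```

```text
local xy -99.82 -4.55 z 114.53 Floc -0.28 0.62 -0.94 [ 0.02  0.11 -0.02] 11.4
```

>>> servo_tool --motion '[[[0,0,-0.001,0,0,0,1],[0,0,-0.002,0,0,0,1],[0,0,-0.003,0,0,0,1],[0,0,-0.003,0,0,0,1],[0,0,-0.003,0,0,0,1]]]'

```text
clock: 11.9
eef_pos: [537.6, 81.7, 113.0]
eef_rot: [-3.142, -0.0, 0.154]
wrist_force: [-3.3, -0.9, 2.9]
finger_gap: 27.9
finger_force: 20.0
```

```bash
python3 p.py
```

```text
local xy -99.87 -4.56 z 113.04 Floc -3.4 -0.37 2.9 [-0.    0.27  0.01] 11.9
```

>>> servo_tool --motion '[[[0,0,0,0,0,0,0.6],[0,0,0,0,0,0,0.4],[0,0,0,0,0,0,0.2],[0,0,0,0,0,0,0.2],[0,0,0,0,0,0,0.2]]]'

```text
clock: 12.4
eef_pos: [537.7, 81.8, 112.9]
eef_rot: [-3.142, -0.0, 0.154]
wrist_force: [-0.5, 0.1, -0.3]
finger_gap: 64.5
finger_force: 0.0
```

```bash
python3 p.py; python3 m3.py 4
```

```text
local xy -99.84 -4.54 z 112.9 Floc -0.5 0.19 -0.26 [-0.    0.02 -0.03] 12.4
top rim 63 [[-20.2, -35.5, 182.4], [9.0, 25.1, 191.3]]
scene rim 33 [[-21.0, -6.4, 182.1], [8.1, 28.3, 187.4]]
scene near [[-99.7, -43.3, 106.5], [-59.2, 8.6, 139.0], [-25.4, 43.0, 186.4]]
219 283 188 237
[537.63211377  81.76681686 112.90229531] [-3.14157673e+00  6.22631586e-05  1.54105208e-01] [ 0.59646393 -0.43281055 -0.14177284] [-0.00991352  0.0100693   0.00991079]
```

View pics/s4.png

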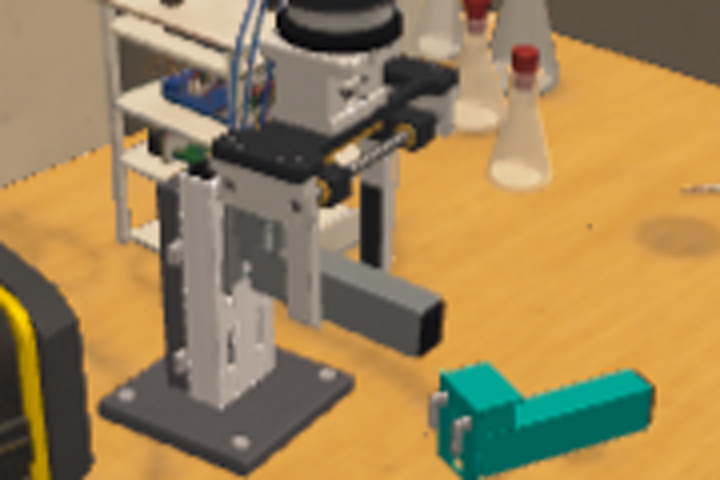

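The bracket hangs on its own, with the arm end at (430,330) sagging slightly and the fingers clear of it. Next: lift, shut the fingers and move above the flange.

>>> servo_tool --motion '[[[0,0,0.03,0,0,0,0.2],[0,0,0.09,0,0,0,0.2],[0,0,0.15,0,0,0,0.2],[0,0,0.18,0,0,0,0.2],[0,0,0.18,0,0,0,1],[0,0,0.18,0,0,0,1],[0.04,0.006,0.18,0,0,0,1],[0.08,0.0125,0.18,0,0,0,1],[0.114,0.018,0.18,0,0,0,1],[0.114,0.018,0.18,0,0,0,1]]]'

```text
clock: 13.5
eef_pos: [595.1, 90.8, 200.7]
eef_rot: [-3.141, 0.003, 0.154]
wrist_force: [0.2, 0.3, -0.9]
finger_gap: 30.5
finger_force: 0.0
```

>>> servo_tool --motion '[[[0,0,0,0,0,0,1],[0,0,0,0,0,0,1],[0,0,0,0,0,0,1]]]'

```text
clock: 13.8
eef_pos: [594.1, 90.7, 203.0]
eef_rot: [3.142, 0.0, 0.154]
wrist_force: [0.1, -1.4, 0.5]
finger_gap: 6.5
finger_force: 0.0
```

```bash
python3 p.py; python3 - <<'E'
from h import *
a=np.radians(8.9); O=np.array([635.6,101.7]); M=np.array([[np.cos(a),-np.sin(a)],[np.sin(a),np.cos(a)]])
S=cloud(manip.camera('scene')); S[...,:2]=(S[...,:2]-O)@M
m=(S[...,0]>-58)&(S[...,0]<-24)&(S[...,1]>-40)&(S[...,1]<25)&(S[...,2]>155)&(S[...,2]<180); print(np.percentile(S[m],[1,50,95,99],0).round(1).tolist(),m.sum())
E
```

```text
local xy -42.68 -4.48 z 202.97 Floc -0.12 -1.45 0.47 [ 0.05  0.03 -0.01] 13.8
[[-57.4, -29.6, 155.6], [-41.4, 6.4, 171.2], [-27.8, 18.7, 173.7], [-26.0, 20.1, 174.0]] 163
```

>>> servo_tool --motion '[[[0,0,-0.02,0,0,0,1],[0,0,-0.036,0,0,0,1],[0,0,-0.046,0,0,0,1],[0,0,-0.052,0,0,0,1],[0,0,-0.054,0,0,0,1],[0,0,-0.056,0,0,0,1],[0,0,-0.058,0,0,0,1],[0,0,-0.06,0,0,0,1],[0,0,-0.06,0,0,0,1]]]'

```text
clock: 14.75
eef_pos: [594.9, 90.8, 173.7]
eef_rot: [3.142, -0.001, 0.154]
wrist_force: [-1.6, -0.2, 5.2]
finger_gap: 0.8
finger_force: 2.2
```

```bash
python3 p.py
```

```text
local xy -41.91 -4.51 z 173.68 Floc -1.61 0.02 5.16 [-0.07  0.21  0.04] 14.75
```

>>> servo_tool --motion '[[[0,0,-0.001,0,0,0,1],[0,0,-0.002,0,0,0,1],[0,0,-0.003,0,0,0,1],[0,0,-0.004,0,0,0,1],[0,0,-0.004,0,0,0,1]]]'

```text
clock: 15.25
eef_pos: [595.1, 90.7, 172.5]
eef_rot: [3.141, -0.002, 0.154]
wrist_force: [-4.2, 0.2, 10.1]
finger_gap: 0.6
finger_force: 5.4
```

```bash
python3 p.py
```

```text
local xy -41.74 -4.56 z 172.48 Floc -4.13 0.85 10.11 [-0.08  0.51  0.03] 15.25
```

>>> servo_tool --motion '[[[0,0,-0.001,0,0,0,1],[0,0,-0.002,0,0,0,1],[0,0,-0.003,0,0,0,1],[0,0,-0.004,0,0,0,1],[0,0,-0.004,0,0,0,1]]]'

```text
clock: 15.75
eef_pos: [595.2, 90.8, 170.3]
eef_rot: [3.141, -0.002, 0.154]
wrist_force: [-1.1, 0.3, 7.3]
finger_gap: 0.8
finger_force: 3.9
```

```bash
python3 p.py
```

```text
local xy -41.65 -4.55 z 170.31 Floc -1.05 0.44 7.29 [0.01 0.18 0.01] 15.75
```

>>> servo_tool --motion '[[[0,0,-0.001,0,0,0,1],[0,0,-0.002,0,0,0,1],[0,0,-0.003,0,0,0,1],[0,0,-0.003,0,0,0,1]]]'

```text
clock: 16.15
eef_pos: [595.2, 90.8, 168.6]
eef_rot: [3.141, -0.002, 0.154]
wrist_force: [0.3, 0.0, 6.4]
finger_gap: 0.5
finger_force: 3.1
```

```bash
python3 p.py
```

```text
local xy -41.55 -4.51 z 168.55 Floc 0.28 -0.01 6.38 [ 0.01 -0.11 -0.  ] 16.15
```

It's moving down smoothly.

>>> servo_tool --motion '[[[0,0,-0.001,0,0,0,1],[0,0,-0.002,0,0,0,1],[0,0,-0.003,0,0,0,1],[0,0,-0.003,0,0,0,1]]]'

```text
clock: 16.55
eef_pos: [595.2, 90.8, 166.6]
eef_rot: [3.142, -0.002, 0.154]
wrist_force: [3.1, 1.1, 5.9]
finger_gap: 0.2
finger_force: 2.6
```

```bash
python3 p.py
```

```text
local xy -41.59 -4.51 z 166.59 Floc 3.25 0.64 5.87 [ 0.14 -0.62 -0.04] 16.55
```

>>> servo_tool --motion '[[[0,0,-0.001,0,0,0,1],[0,0,-0.002,0,0,0,1],[0,0,-0.002,0,0,0,1]]]'

```text
clock: 16.85
eef_pos: [595.3, 90.8, 166.1]
eef_rot: [3.141, -0.003, 0.154]
wrist_force: [1.8, 0.3, 9.0]
finger_gap: 0.4
finger_force: 4.5
```

```bash
python3 p.py
```

```text
local xy -41.47 -4.51 z 166.1 Floc 1.81 -0.0 9.01 [ 0.07 -0.41  0.02] 16.85
```

>>> servo_tool --motion '[[[0,0,-0.001,0,0,0,1],[0,0,-0.001,0,0,0,1],[0,0,-0.001,0,0,0,1]]]'

```text
clock: 17.15
eef_pos: [595.4, 90.8, 165.7]
eef_rot: [3.141, -0.003, 0.154]
wrist_force: [2.2, 1.0, 8.6]
finger_gap: 0.4
finger_force: 4.7
```

```bash
python3 p.py
```

```text
local xy -41.41 -4.53 z 165.68 Floc 2.29 0.7 8.64 [ 0.11 -0.42  0.06] 17.15
```

>>> servo_tool --motion '[[[0,0,-0.001,0,0,0,1],[0,0,-0.001,0,0,0,1],[0,0,-0.001,0,0,0,1]]]'

```text
clock: 17.45
eef_pos: [595.4, 90.8, 165.2]
eef_rot: [3.141, -0.003, 0.154]
wrist_force: [2.8, 0.2, 9.8]
finger_gap: 0.3
finger_force: 4.8
```

```bash
python3 p.py
```

```text
local xy -41.38 -4.55 z 165.19 Floc 2.79 -0.22 9.84 [ 0.12 -0.47 -0.  ] 17.45
```

>>> servo_tool --motion '[[[0,0,-0.001,0,0,0,1],[0,0,-0.001,0,0,0,1],[0,0,-0.001,0,0,0,1]]]'

```text
clock: 17.75
eef_pos: [595.4, 90.8, 165.0]
eef_rot: [3.141, -0.003, 0.154]
wrist_force: [0.9, -0.3, 12.1]
finger_gap: 0.7
finger_force: 6.2
```

```bash
python3 p.py
```

```text
local xy -41.35 -4.53 z 165.03 Floc 0.82 -0.39 12.06 [ 0.05 -0.25 -0.02] 17.75
```

>>> servo_tool --motion '[[[0,0,-0.001,0,0,0,1],[0,0,-0.001,0,0,0,1],[0,0,-0.001,0,0,0,1]]]'

```text
clock: 18.05
eef_pos: [595.5, 90.8, 164.9]
eef_rot: [3.141, -0.003, 0.154]
wrist_force: [-1.3, -0.2, 15.7]
finger_gap: 0.3
finger_force: 7.7
```

```bash
python3 p.py
```

```text
local xy -41.31 -4.53 z 164.92 Floc -1.29 0.05 15.66 [0.   0.01 0.  ] 18.05
```

>>> servo_tool --motion '[[[0,0,-0.0008,0,0,0,1],[0,0,-0.0008,0,0,0,1],[0,0,-0.0008,0,0,0,1]]]'

```text
clock: 18.35
eef_pos: [595.5, 90.8, 164.9]
eef_rot: [3.141, -0.004, 0.154]
wrist_force: [-1.0, -0.6, 18.0]
finger_gap: 0.2
finger_force: 9.0
```

```bash
python3 p.py
```

```text
local xy -41.28 -4.54 z 164.87 Floc -1.12 -0.47 17.95 [ 0.03  0.29 -0.02] 18.35
```

>>> servo_tool --motion '[[[0,0,0.01,0,0,0,1],[0,0,0.05,0,0,0,1],[0,0,0.12,0,0,0,1],[-0.06,0,0.18,0,0,0,1],[-0.15,0,0.2,0,0,0,1],[-0.24,-0.02,0.2,0,0,0,1],[-0.3,-0.06,0.2,0,0,0,1],[-0.3,-0.12,0.2,0,0,0,1],[-0.3,-0.2,0.2,0,0,0,1],[-0.3,-0.2,0.2,0,0,0,1]]]'

```text
clock: 19.35
eef_pos: [444.1, -12.2, 262.4]
eef_rot: [3.141, 0.001, 0.151]
wrist_force: [-0.5, 1.1, 0.6]
finger_gap: 0.2
finger_force: 0.0
```

```bash
python3 - <<'E'
from h import *
a=np.radians(8.9); O=np.array([635.6,101.7]); M=np.array([[np.cos(a),-np.sin(a)],[np.sin(a),np.cos(a)]])
ims=[]
for n,(r0,r1,c0,c1) in dict(scene=(180,270,205,325),top=(150,240,235,355)).items():
    c=manip.camera(n); S=cloud(c); S[...,:2]=(S[...,:2]-O)@M
    m=(S[...,0]>-54)&(S[...,0]<-28)&(S[...,1]>-26)&(S[...,1]<17)&(S[...,2]>155)&(S[...,2]<180); 
    if n=='top': m&=True
    print(n,np.percentile(S[m],[1,25,50,75,99],0).round(1).tolist(),m.sum())
    ims.append(cv2.resize(c['frame'][r0:r1,c0:c1,::-1],(400,300),interpolation=cv2.INTER_CUBIC))
cv2.imwrite('pics/fin.png',np.hstack(ims))
E
python3 p.py
```

```text
scene [[-53.2, -23.0, 155.5], [-45.7, -14.2, 162.4], [-39.2, -1.5, 163.5], [-34.3, 8.4, 164.2], [-28.6, 16.6, 166.3]] 82
top [[-53.7, -25.7, 158.7], [-47.8, -15.2, 162.6], [-41.2, -4.3, 164.4], [-34.2, 6.3, 165.9], [-28.2, 16.6, 169.2]] 128
local xy -206.12 -80.41 z 262.3 Floc 0.26 0.32 -0.3 [ 0.    0.03 -0.03] 19.45
```

View pics/fin.png

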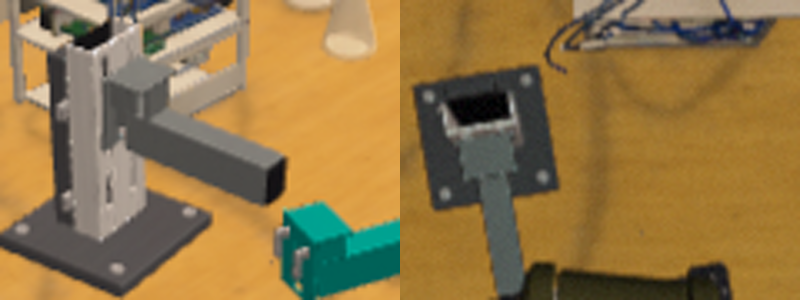

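The bracket hangs straight in the topmost slots. Its flange stayed at about 164.5 mm after I let go, which puts the lower edge at about 100 mm. The robot is clear, so I'm handing in.

```bash
python3 -c "
from cell import manip
print(manip.sign_off())"
```

```text
the job is handed in; nothing more can be done
None
```

I fitted the grey bracket in the topmost slots, pressed it home (lower edge about 100 mm, peak press about 18 N), let go and handed the job in; the button's snap could not be seen and is inferred from that height, and sign-off returned no verdict.

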